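# Load a tray of circuit boards into a test dock and latch it

## Robot

A 6-joint arm with a two-finger parallel gripper is mounted at the origin on the work surface. World frame = base frame: x ahead of the robot, y to its left, z up, the work surface at z = 0. Lengths are in m, angles in rad, forces in N, time in s.
With the tool pointing down it reaches from about 0.375 to 0.975 m from the base axis. Payload 3.8 kg.
Tool frame: the origin (TCP) lies at the centre of the arm's flange, where the gripper is bolted on; the fingertips stand 173 mm ahead of it and the grasp point (between the pads) lies 155 mm ahead of it (bot.tip_reach is the distance from the TCP to the fingertips, in m); z points along the fingers, y is the line along which they close (so a half turn about z gives the same grasp; the last joint's range is limited). The gripper opens to 85 mm and grips with 20 to 120 N. Pads are 22 mm wide; open, the fingers measure 114 mm over their backs; the gripper's body (76 mm by 85 mm) begins 54 mm behind the grasp point. The pads swing forward as they close: fully open they stand 13 mm farther back than shut.
Start: joints at [-1.273, 0.264, 1.604, -0, 1.274, -0.037], TCP at [0.222, -0.638, 0.405] pointing down, gripper open.
Joint ranges: [-2.63, 2.63], [-0.94, 2.18], [0.31, 2.57], [-1.31, 4.45], [0, 2.66], [-2.55, 2.55]. Speed limits (rad/s): [2.57, 2.57, 3.14, 3.14, 3.14, 3.14].

## Interface

Orientations are given as a rotation vector (axis times angle).
In Python, from workcell import bot gives the robot as it stands.
- The arm moves only by the tool drive_tool, never from a script. Its arguments are lists of equal length, an entry for each row: "claw": the finger opening in mm, from 0 to 85.4; "slide": the shift along the world's x, y, z each as a share of 0.5 m, from -1 to 1, a list of three; "yaw": the turn about the world's z as a share of 180 degrees, from -1 to 1. A call has 1 to 8 rows; each row is the pose to reach, as a shift and turn from the pose commanded when the call began, turning the shorter way round; what a row does not reach only later rows make up. A row lasts 1/12 s, in which the tool goes at most 41.7 mm and 7.16 degrees, less where a joint would pass 70% of its speed; a pose out of reach is approached as far as the arm can. A call with a number of a shift or a turn outside -1 to 1 is refused whole. A call with a gripper value outside its range is refused whole. The fingers move at their own pace and stop on an object; "newtons" is the grip in N (left out, the last holds). Time passes only in rows, so rows that repeat a pose let the fingers close. It gives the time, the measured TCP pose, the force, the opening and the grip force at its end, in the units of the state.
- bot.read_state(): the state, without advancing time (a new reading comes with each control period).
- bot.read_camera(name): name is "side" or "top" or "wrist"; returns a dict with "color" (480x640x3 uint8, red, green, blue), "depth" (480x640 float32, m along the optical axis (not along the pixel's ray), 0 where there is no reading), "mtx" (3x3 intrinsics, pixels), "k1" (the pictures are not rectified: a ray, as slopes to the right and down, at radius r is drawn at 1 + k1 r^2 times it, then the intrinsics apply), "eye" and "rotation" of the camera in the world. Camera axes: x right, y up, looking along -z (the intrinsics and any distortion apply to the point x, -y, -z); pixel columns grow to the right and rows downward; lengths in m; the calibration is good to about 2 mm. A picture is of the moment at which its call begins.
- bot.finish_job(): hands the job in; it is judged then, once.
The state is a dict: "time": time; "q": joint angles; "joint_vel": joint speeds; "joint_torque": joint torques, N m; "tool_pos": TCP position; "tcp_rot": TCP orientation; "wrist_force": force on the tool from outside, world axes, zero at the start; "torque": the same for the moment, N m; "width": opening from 0.0 (shut) to 1.0 (fully open); "grip_force": force on a finger pad.
Only numpy, scipy, OpenCV 4.12 (cv2) and the standard library are available. Lean on these libraries where they do the work, as an engineer would, in place of code of your own. Each camera call takes 0.05 s, during which the arm holds its last target. There are 200 camera calls.

## Task

Take the tray that holds the two circuit boards and slide it, boards lying in it, under the bridge of the white test dock until it has pushed the stiff connector at the back fully home against its stop; press gently, feeling for the stop. Then, with the tray home, swing the dock's quarter-turn latch fully closed behind the tray and let go. Leave the empty tray and the other things on the bench where they are.

Things in the scene. Friction and masses are not known exactly. Their poses are not given: they have to be found in the camera images.
- tray: The loaded tray: open grey plastic tray, 160 (x, long) x 60 (y) x 30 mm high, walls and floor 3 mm, about 0.34 kg with two boards lying loose in it. Both ends are alike: either end may enter first. Origin: centre of its underside. Grasp it across its 60 mm width at mid-length.
- board1: Green circuit board, 62 x 48 mm and 16 mm high with its parts, lying flat in the loaded tray below the rim. Origin: centre of its underside.
- board2: A second board like board1, in the other half of the loaded tray.
- dock: White metal test dock, fixed, takes the tray lengthwise. Origin: middle of the slot's mouth, at bench height; +x points into the slot, z up. Floor 12 mm above the bench, 100 mm wide, from x = -135 (bare sill before the mouth) to 200 mm. Side walls from x = 0 to 175, inner faces at y = +-31.5 mm, 13.5 mm thick, top at z = 46; flared lead-ins from x = -23 to 0, 84 mm apart at the outer end.
- dock_mouth (a point): Centre of the slot's floor at the mouth (dock x = 0, z = 12 mm). A bridge covers the slot from here to x = 40 mm: underside z = 46, top z = 58. Behind it the slot is open above. With the tray home about 25 mm of it stands out of the mouth: too little to hold by its sides, so push its rear end.
- dock_stop (a point): Point on the slot's floor (dock x = 135 mm, z = 12) where the tray's nose is about at home, its centre then at dock x = 55. The nose meets the connector about 12 mm before. The true depth differs from dock to dock by up to 4 mm either way and must be felt.
- plug (a joint): Travel of the dock's connector, m: 0 standing forward, 0.012 fully home on its stop. It resists with about 4 N of its own (more with the friction of the tray) and stays where it is left (no spring).
- latch (a joint): Quarter-turn latch, rad: 0 open (steel bar points to the dock's -x, beside the tray's way), 1.571 closed (bar across the sill behind the tray, pointing to the dock's -y, inner face at x = -34 mm). Turns anticlockwise from above, stays where left. Upright axis at dock x = -40, y = 95 mm; bar 12 mm thick, z = 18 to 34 mm.
- latch_grip (a point): Grip height on the latch's upright black post, 16 mm diameter, at the bar's end 90 mm from the axis; this point is 73 mm above the bench, the post's top at 95 mm.
- spare_tray: An empty tray, same shape and size as the loaded one; leave it. Origin: centre of its underside.
- multimeter: Black hand multimeter, 160 x 78 x 34 mm, lying on the bench; bystander.
- spool: Steel solder spool, 54 mm diameter, 42 mm high, standing; bystander.
- screwdriver: Screwdriver lying on the bench; bystander.
- heatsink: Finned aluminium heat sink, 44 x 44 x 26 mm; bystander.
Not all that is in view belongs to the job. Leave any orange look-alike of the board2 alone. What is shaped like the tray but orange or red is not meant.

How it is judged:
On the way, in this order (a step that is already met when the one before it is completed fails the run):
1. the loaded tray, boards in it, is fully home on the connector's stop, with the latch still open (value of joint plug above 0.0095 m and x of tray in the frame of dock between 0.046 and 0.065 m and y of tray in the frame of dock between -0.005 and 0.005 m and z of tray in the frame of dock below 0.017 m and angle between tray's own z axis and vertical below 0.06 rad and horizontal distance between each of board1, board2 and tray below 0.06 m and z of board1 in the frame of tray between -0.003 and 0.01 m and angle between each of board1, board2's own z axis and vertical below 0.2 rad and z of board2 in the frame of tray between -0.003 and 0.01 m and value of joint latch below 0.8 rad), for 0.2 s.
2. the latch is swung closed with the tray home (value of joint plug above 0.0095 m and x of tray in the frame of dock between 0.046 and 0.065 m and y of tray in the frame of dock between -0.005 and 0.005 m and z of tray in the frame of dock below 0.017 m and angle between tray's own z axis and vertical below 0.06 rad and value of joint latch above 1.45 rad), for 0.2 s.
At the end, for the whole second after the job is handed in: The loaded tray lies level in the dock (its centre 46 to 65 mm inside the mouth and within 5 mm of the slot's middle) with the connector pushed at least 9.5 of its 12 mm, both boards lie flat in it, the latch is turned to at least 1.45 rad, and everything is released and at rest (all of step 2 and horizontal distance between each of board1, board2 and tray below 0.06 m and z of board1 in the frame of tray between -0.003 and 0.01 m and angle between each of board1, board2's own z axis and vertical below 0.2 rad and z of board2 in the frame of tray between -0.003 and 0.01 m and linear speed of tray below 0.01 m/s); the robot touches nothing.
It fails at once if the tray is pressed against the dock with more than 60 N (contact force between tray and dock above 60 N).
It fails at once if the empty tray or another thing on the bench is shifted by more than 40 mm (distance of any of spare_tray, multimeter, spool, screwdriver, heatsink from where it was at the start of the episode above 0.04 m).
It also fails if it takes over 72 s, if anything falls off the work surface, if the arm or the gripper's body presses on something with over 40 N, if the wrist force passes 120 N, or if a joint passes its speed limit or range.

## Working session

There is one attempt and no reset: what is moved stays moved. The work goes in short steps, Python scripts to look and compute and a tool call to move; the robot and the scene stay as the last step left them, time stands still between calls to the robot, and variables do not carry over. Pictures are saved under pics/ and viewed, at most 10 in all, crops included, and the job is handed in when it is done.

Besides the shell and the picture viewer there is one more tool, called in YAML: its name, and indented under it one key for each argument. drive_tool: Moves the arm, as the interface text tells. Shift numbers are shares of 0.5 m and turn numbers shares of 180 degrees, none past 1 either way. Its arguments: {"type":"object","properties":{"claw":{"type":"array","items":{"type":"number"}},"slide":{"type":"array","items":{"type":"array","items":{"type":"number"}}},"yaw":{"type":"array","items":{"type":"number"}},"newtons":{"type":"number"}},"required":["claw","slide","yaw"]}

```bash
mkdir -p pics
cat > h.py <<'E'
import numpy as np, cv2, pickle
def grab(bot,n,tag):
    c=bot.read_camera(n); pickle.dump(c,open(f'{tag}.pkl','wb')); cv2.imwrite(f'pics/{tag}.png',c['color'][:,:,::-1]); return c
def load(tag): return pickle.load(open(f'{tag}.pkl','rb'))
def rays(c,uv):
    uv=np.asarray(uv,float).reshape(-1,2); K=c['mtx']
    p=cv2.undistortPoints(uv.reshape(-1,1,2),K,np.array([c['k1'],0,0,0.])).reshape(-1,2)
    # k1 model same as OpenCV
    d=np.c_[p[:,0],-p[:,1],-np.ones(len(p))]
    return d@np.asarray(c['rotation']).T
def plane(c,uv,z):
    d=rays(c,uv); e=np.asarray(c['eye']); return e+d*((z-e[2])/d[:,2])[:,None]
def cloud(c):
    v,u=np.mgrid[0:480,0:640]; d=rays(c,np.c_[u.ravel(),v.ravel()])
    return (np.asarray(c['eye'])+d*c['depth'].ravel()[:,None]).reshape(480,640,3)
def tri(c1,u1,c2,u2):
    d1=rays(c1,u1)[0];d2=rays(c2,u2)[0];A=np.c_[d1,-d2]
    s=np.linalg.lstsq(A,np.asarray(c2['eye'])-np.asarray(c1['eye']),rcond=None)[0]
    a=c1['eye']+d1*s[0];b=c2['eye']+d2*s[1];return (a+b)/2,np.linalg.norm(a-b)
E
python3 - <<'E'
from workcell import bot
from h import *
for n in('top','side','wrist'):
    c=grab(bot,n,n+'0'); print(n,c['eye'],np.round(c['rotation'],3).tolist(),c['k1'],c['mtx'][0][0])
print(bot.read_state(), bot.tip_reach)
E
```

```text
top [ 0.39214602 -0.08278932  1.37856715] [0.087, -0.107, -1.594] -0.12547588136627877 524.6218580629959
side [-0.20657824  0.66517185  0.69717659] [0.513, -1.206, -2.105] -0.11278340235177137 515.0572104673255
wrist [ 0.29637153 -0.61171216  0.373663  ] [-0.271, 0.195, -1.225] -0.03505188238175973 365.5989852273948
{'time': 0.15, 'q': array([-1.27291561e+00,  2.64578700e-01,  1.60506503e+00,  2.52276917e-05,
        1.27369312e+00, -3.68600399e-02]), 'joint_vel': array([ 0.00015761, -0.00200131, -0.00412037, -0.0001467 ,  0.00077183,
        0.00075779]), 'joint_torque': array([ 4.00951285e-04, -5.15905094e+01, -3.67958665e+01,  2.40612138e-06,
        8.08126613e-03,  2.50695047e-05]), 'tool_pos': array([ 0.22170436, -0.63727318,  0.40364616]), 'tcp_rot': array([-3.09598644e+00, -5.23057992e-01,  3.18820010e-04]), 'wrist_force': array([0.01532622, 1.2562762 , 0.82813343]), 'torque': array([ 0.01972216, -0.02705156, -0.01143551]), 'grip_force': 0.0, 'width': 0.9979488482498113} 0.1734
```

View pics/top0.png

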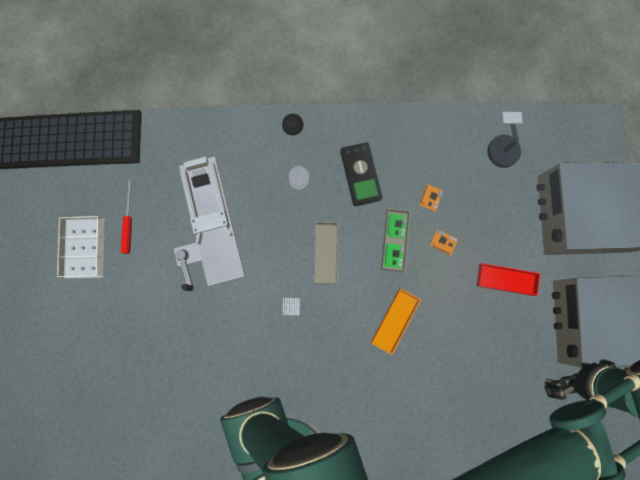

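View pics/side0.png

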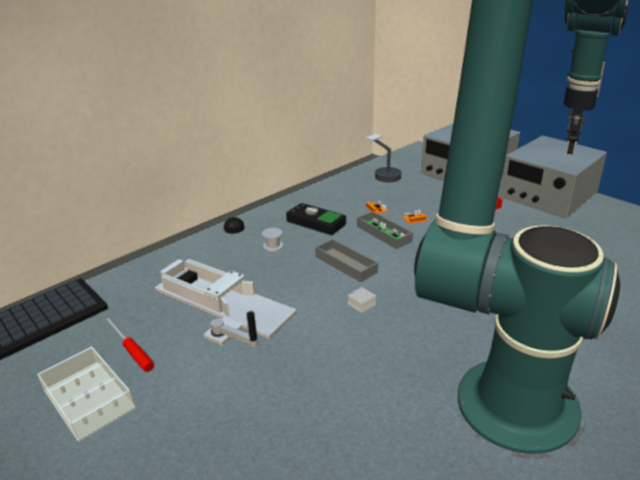

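The top view shows the loaded tray at about (395,240) and the spare tray at (326,253). The dock runs from its sill at (220,260) up to its back at (200,165), with the bridge at (210,222). The latch axis is at (181,253) and its post at (187,288). In the side view the black post is at (251,325). The camera rotation is a rotation vector, so I'll fix the helper.

```bash
sed -i "s/np.asarray(c\['rotation'\]).T/cv2.Rodrigues(np.asarray(c['rotation'],float))[0].T/" h.py
python3 - <<'E'
from h import *
c=load('top0'); s=load('side0'); P=cloud(c); S=cloud(s)
hsv=cv2.cvtColor(c['color'],cv2.COLOR_RGB2HSV)
def rect(name,box,m):
    u0,v0,u1,v1=box; M=np.zeros((480,640),bool); M[v0:v1,u0:u1]=1; M&=m
    n,l,st,_=cv2.connectedComponentsWithStats(M.astype(np.uint8)); k=1+st[1:,4].argmax(); M=l==k
    p=P[M]; zt=np.percentile(p[:,2],95); v,u=np.where(M)
    q=plane(c,np.c_[u,v],zt)[:,:2]
    (x,y),(w,h),a=cv2.minAreaRect(q.astype(np.float32)*1000)
    print(name,'z95 %.4f med %.4f'%(zt,np.median(p[:,2])),'ctr',round(x,1),round(y,1),'size',round(w,1),round(h,1),'ang',round(a,1),len(p)); return M
print('bench z',np.median(P[300:350,320:360,2]),np.median(P[200:240,250:280,2]), 'side bench',np.median(S[330:360,350:400,2]))
Z=P[:,:,2]
rect('loaded',(375,200,415,280),(Z>.012))
rect('spare',(308,215,346,290),(Z>.012))
rect('spare2',(308,215,346,290),(Z>.002))
rect('dockwalls',(170,150,250,230),(Z>.036)&(Z<.08))
rect('bridge',(170,190,250,245),(Z>.052)&(Z<.07))
rect('dock',(170,150,250,290),(Z>.006)&(Z<.08))
rect('post',(170,270,200,300),(Z>.05))
rect('multi',(330,130,390,210),(Z>.012))
g=(hsv[:,:,0]>45)&(hsv[:,:,0]<75)&(hsv[:,:,1]>150)
rect('b1',(375,200,415,238),g);rect('b2',(375,238,415,280),g)
for uv in[(220,260),(210,222),(181,253),(187,288)]: print(uv,c['color'][uv[1],uv[0]],P[uv[1],uv[0]])
for n,im,b in(('top',c,(160,145,260,300)),):
    x=im['color'][b[1]:b[3],b[0]:b[2],::-1]; cv2.imwrite('pics/crop.png',cv2.resize(x,None,fx=3.8,fy=3.8,interpolation=cv2.INTER_CUBIC))
x=s['color'][240:360,140:310,::-1]; cv2.imwrite('pics/crops.png',cv2.resize(x,None,fx=4.5,fy=4.5,interpolation=cv2.INTER_CUBIC))
E
```

```text
bench z -7.840696460093e-05 8.816472801098652e-05 side bench -0.0005955634104422569
loaded z95 0.0342 med 0.0225 ctr 561.0 -305.1 size 62.8 161.2 ang 82.0 508
spare z95 0.0348 med 0.0297 ctr 531.6 -123.0 size 59.6 160.5 ang 88.2 231
spare2 z95 0.0319 med 0.0051 ctr 529.8 -117.8 size 85.6 176.6 ang 88.2 1162
dockwalls z95 0.0612 med 0.0493 ctr 682.0 191.1 size 201.9 91.8 ang 13.0 1267
bridge z95 0.0627 med 0.0581 ctr 614.8 176.2 size 41.4 89.5 ang 13.4 526
dock z95 0.0582 med 0.0149 ctr 613.8 202.5 size 331.5 161.4 ang 13.5 5303
post z95 0.0980 med 0.0925 ctr 446.9 226.3 size 22.5 14.7 ang 88.8 57
multi z95 0.0410 med 0.0345 ctr 735.1 -219.2 size 160.1 80.0 ang 11.6 1780
b1 z95 0.0229 med 0.0114 ctr 597.4 -304.3 size 31.1 55.9 ang 82.8 157
b2 z95 0.0220 med 0.0100 ctr 518.9 -297.8 size 40.5 57.2 ang 81.7 221
(220, 260) [173 179 187] [0.51928746 0.15567158 0.01230835]
(210, 222) [188 200 208] [0.61325113 0.17325181 0.05734293]
(181, 253) [152 157 165] [0.53679976 0.25125239 0.04375119]
(187, 288) [37 40 41] [0.44465745 0.22406833 0.09180726]
```

View pics/crop.png

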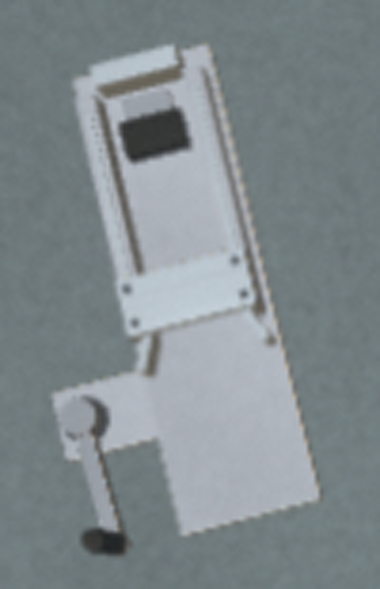

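drive_tool:
  claw: [85,85,85,85,85,85,85,85]
  slide:
    - [0.08,0.03,0.02]
    - [0.16,0.06,0.04]
    - [0.22,0.12,0.06]
    - [0.26,0.18,0.08]
    - [0.3,0.24,0.1]
    - [0.32,0.32,0.12]
    - [0.34,0.4,0.14]
    - [0.36,0.48,0.16]
  yaw: [-0.03,-0.06,-0.1,-0.1,-0.1,-0.1,-0.1,-0.1]

```text
time: 0.82
tool_pos: [0.4016, -0.3978, 0.484]
tcp_rot: [-3.141, -0.032, 0.001]
wrist_force: [0.7, 0.8, 0.2]
width: 0.998
grip_force: 0.0
```

drive_tool:
  claw: [85,85,85,85,85,85,85,85]
  slide:
    - [0,0.08,0]
    - [0,0.16,0]
    - [0,0.24,0]
    - [0,0.32,0]
    - [0,0.4,0]
    - [0,0.48,0]
    - [0,0.54,0]
    - [0,0.56,0]
  yaw: [0,0,0,0,0,0,0,0]

```text
time: 1.48
tool_pos: [0.4005, -0.1164, 0.484]
tcp_rot: [-3.14, -0.037, -0.0]
wrist_force: [-0.3, 0.5, -0.1]
width: 0.997
grip_force: 0.0
```

Run:
```python
from workcell import bot
from h import *
c=grab(bot,'wrist','w1'); s=bot.read_state(); print(s['time'],s['tool_pos'],s['tcp_rot'],np.abs(s['joint_vel']).max()); print(c['eye'],rays(c,[[320,240]]))
```

```text
1.5333 [ 0.40077043 -0.11658401  0.48411555] [-3.13991787e+00 -3.83874484e-02 -7.44286777e-04] 0.07075120343899889
[ 0.47959859 -0.11498192  0.45426777] [[-0.29997706 -0.01201366 -0.95392881]]
```

View pics/w1.png

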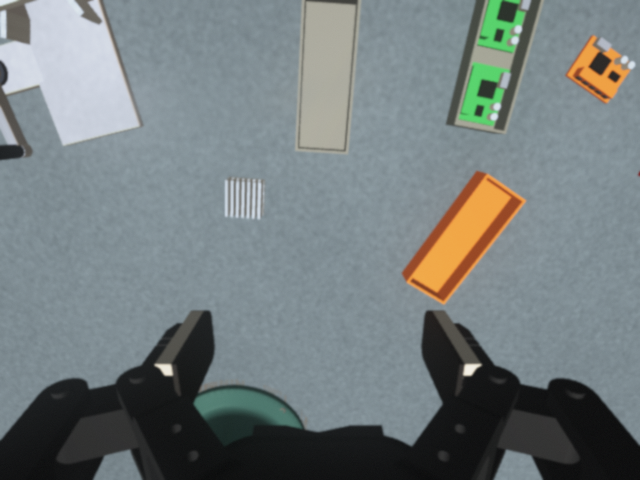

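The wrist picture shows the sill at (70,70) and the loaded tray at (495,60), both cut off at the top, with the fingers below. I'll move further ahead so both are in full view.

drive_tool:
  claw: [85,85,85,85,85,85,85]
  slide:
    - [0.08,0.02,0]
    - [0.16,0.04,0.02]
    - [0.24,0.06,0.04]
    - [0.32,0.08,0.06]
    - [0.34,0.08,0.06]
    - [0.34,0.08,0.06]
    - [0.34,0.08,0.06]
  yaw: [0,0,0,0,0,0,0]

```text
time: 2.12
tool_pos: [0.5717, -0.0806, 0.5129]
tcp_rot: [3.141, 0.032, -0.004]
wrist_force: [0.1, 1.3, -0.2]
width: 0.996
grip_force: 0.0
```

Run:
```python
from workcell import bot
from h import *
c=grab(bot,'wrist','w2'); s=bot.read_state(); print(s['time'],s['tool_pos'],np.abs(s['joint_vel']).max())
```

```text
2.1667 [ 0.57084917 -0.08064905  0.51301354] 0.02957427140643962
```

View pics/w2.png

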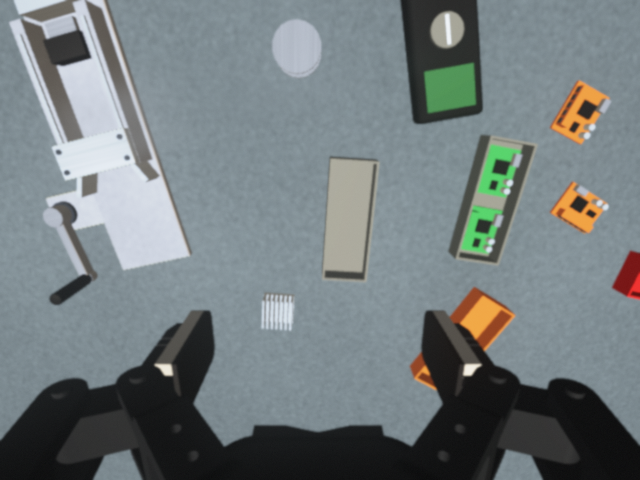

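This view has everything. The loaded tray is at (493,200), the bridge at (92,153), the sill end at about (155,260) and the post from (92,275) to (58,298).

Run:
```python
from h import *
c=load('w2'); t=load('top0'); P=cloud(c); Z=P[:,:,2]
def rect(im,P,name,box,lo,hi,zt=None):
    u0,v0,u1,v1=box; M=np.zeros((480,640),bool); M[v0:v1,u0:u1]=1; M&=(P[:,:,2]>lo)&(P[:,:,2]<hi)
    n,l,st,_=cv2.connectedComponentsWithStats(M.astype(np.uint8)); M=l==1+st[1:,4].argmax()
    zt=zt or np.percentile(P[M][:,2],90); v,u=np.where(M); q=plane(im,np.c_[u,v],zt)[:,:2]
    r=cv2.minAreaRect(q.astype(np.float32)*1000); print(name,'zt %.4f'%zt,np.round(r[0],1),np.round(r[1],1),round(r[2],2),M.sum()); return r
print('bench',np.median(Z[200:260,250:300]))
rect(c,P,'tray',(440,125,545,275),.024,.05)
rect(c,P,'tray2',(440,125,545,275),.012,.05,.03)
rect(c,P,'bridge',(40,120,145,190),.052,.065)
rect(c,P,'walltops',(0,0,145,190),.042,.065)
rect(c,P,'post',(40,270,100,310),.088,.11)
print('sill z',np.median(Z[210:240,125:150]),'axis',P[214,62],'slot floor',np.median(Z[110:120,85:100]))
# triangulate tray rim corners: outer extreme image corners in both views
def corners(im,P,box,lo):
    u0,v0,u1,v1=box; M=np.zeros((480,640),np.uint8); M[v0:v1,u0:u1]=(P[v0:v1,u0:u1,2]>lo)
    r=cv2.minAreaRect(np.argwhere(M)[:,::-1].astype(np.float32)); return cv2.boxPoints(r)
a=corners(c,P,(440,125,545,275),.024); b=corners(t,cloud(t),(375,200,415,280),.018)
for k in a:
    w=plane(c,k,.03)[0]; j=min(b,key=lambda q:np.linalg.norm(plane(t,q,.03)[0]-w)); print('tri',*tri(c,k,t,j))
# sill right edge & slot walls line: floor edge of dock
M=((Z>.008)&(Z<.017)); 
us=[];
for v in range(190,245,3):
    row=np.where(M[v,60:230])[0]; us.append((60+row.max(),v))
e=plane(c,us,.012)[:,:2]; vx,vy,x,y=cv2.fitLine((e*1000).astype(np.float32),cv2.DIST_HUBER,0,.01,.01).ravel(); print('sill -y edge ang',np.degrees(np.arctan2(vy,vx))%180,'pt',x,y)
```

```text
bench 0.0008597526001526967
tray zt 0.0318 [ 560.5 -303.9] [ 64.3 159.2] 82.33 1511
tray2 zt 0.0300 [ 560.6 -302.1] [ 69.8 160. ] 81.99 3453
bridge zt 0.0602 [614.3 174.8] [40.6 93.9] 13.68 2798
walltops zt 0.0596 [676.9 183.9] [204.6  99.8] 10.15 7350
post zt 0.0968 [450.  226.9] [15.2 22.2] 41.59 165
sill z 0.013243919813520133 axis [0.53692258 0.24429525 0.03592932] slot floor 0.013148012067836307
tri [ 0.47783962 -0.23993088  0.06430881] 0.006779065675835204
tri [ 0.66064166 -0.24868475  0.00886416] 0.024354567007941436
tri [ 0.65656389 -0.34802577  0.03886094] 0.011140410043171291
tri [ 0.48029456 -0.33724197  0.08971503] 0.014521213773455555
sill -y edge ang 14.31351 pt 526.5588 103.83225
```

drive_tool:
  claw: [85,85,85,85,85,85,85,85]
  slide:
    - [-0.01,-0.06,-0.05]
    - [-0.02,-0.12,-0.1]
    - [-0.02,-0.18,-0.15]
    - [-0.02,-0.24,-0.2]
    - [-0.02,-0.3,-0.25]
    - [-0.02,-0.36,-0.3]
    - [-0.02,-0.41,-0.35]
    - [-0.02,-0.448,-0.4]
  yaw: [-0.02,-0.04,-0.051,-0.051,-0.051,-0.051,-0.051,-0.051]

```text
time: 2.83
tool_pos: [0.5589, -0.3063, 0.3134]
tcp_rot: [3.133, -0.223, -0.0]
wrist_force: [0.4, 0.2, -0.2]
width: 0.999
grip_force: 0.0
```

drive_tool:
  claw: [85,85,85]
  slide:
    - [0,0,0]
    - [0,0,0]
    - [0,0,0]
  yaw: [0,0,0]

```text
time: 3.08
tool_pos: [0.5604, -0.3037, 0.3151]
tcp_rot: [-3.134, 0.221, -0.001]
wrist_force: [0.1, -0.0, 0.7]
width: 0.996
grip_force: 0.0
```

Run:
```python
from workcell import bot
from h import *
c=grab(bot,'wrist','w3'); s=bot.read_state(); print(s['tool_pos'],s['tcp_rot'],s['time'])
P=cloud(c); M=(P[:,:,2]>.024)&(P[:,:,2]<.05)&(np.hypot(P[:,:,0]-.56,P[:,:,1]+.304)<.09)
v,u=np.where(M); q=plane(c,np.c_[u,v],.03)[:,:2]; print(cv2.minAreaRect((q*1000).astype(np.float32)),M.sum(), np.median(P[M][:,2]))
```

```text
[ 0.56108183 -0.30342185  0.31605736] [ 3.13319885 -0.21929769  0.00330958] 3.1333
((559.9371337890625, -305.8788146972656), (60.42975616455078, 160.0357208251953), 82.17938232421875) 3033 0.030713449210632904
```

View pics/w3.png

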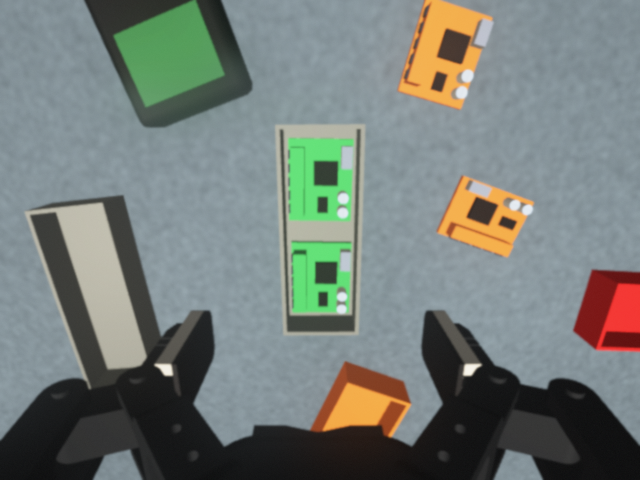

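The loaded tray is centred at (320,230) and square to the fingers. It fits at (559.9, -305.9) mm with yaw -7.8°, so I'm descending and gripping.

drive_tool:
  claw: [85,85,85,85,85,85,85,85]
  slide:
    - [-0.002,-0.004,-0.06]
    - [-0.002,-0.004,-0.12]
    - [-0.002,-0.004,-0.17]
    - [-0.002,-0.004,-0.21]
    - [-0.002,-0.004,-0.24]
    - [-0.002,-0.004,-0.26]
    - [-0.002,-0.004,-0.268]
    - [-0.002,-0.004,-0.268]
  yaw: [0,0,0,0,0,0,0,0]

```text
time: 3.8
tool_pos: [0.5606, -0.3051, 0.1807]
tcp_rot: [3.134, -0.218, 0.001]
wrist_force: [0.2, 0.1, 0.3]
width: 0.996
grip_force: 0.0
```

drive_tool:
  claw: [50,50,50,50,50,50,50,50]
  slide:
    - [0,0,0]
    - [0,0,0]
    - [0,0,0]
    - [0,0,0]
    - [0,0,0]
    - [0,0,0]
    - [0,0,0]
    - [0,0,0]
  yaw: [0,0,0,0,0,0,0,0]
  newtons: 40

```text
time: 4.47
tool_pos: [0.5612, -0.306, 0.1823]
tcp_rot: [3.133, -0.219, 0.005]
wrist_force: [0.0, 1.5, 6.2]
width: 0.686
grip_force: 45.9
```

drive_tool:
  claw: [50,50,50,50,50,50,50,50]
  slide:
    - [0,0,0.02]
    - [0,0,0.06]
    - [0,0.01,0.1]
    - [-0.005,0.03,0.13]
    - [-0.015,0.07,0.15]
    - [-0.025,0.12,0.16]
    - [-0.035,0.18,0.16]
    - [-0.045,0.24,0.16]
  yaw: [0,0,0,0.01,0.02,0.035,0.05,0.065]

```text
time: 5.13
tool_pos: [0.537, -0.185, 0.2607]
tcp_rot: [3.14, 0.103, 0.0]
wrist_force: [0.2, 0.1, -3.9]
width: 0.69
grip_force: 44.6
```

drive_tool:
  claw: [50,50,50,50,50,50,50,50]
  slide:
    - [-0.01,0.06,0]
    - [-0.02,0.12,0]
    - [-0.03,0.18,0]
    - [-0.045,0.24,0]
    - [-0.06,0.3,0]
    - [-0.07,0.36,0]
    - [-0.08,0.42,0]
    - [-0.09,0.48,0]
  yaw: [0.01,0.02,0.03,0.04,0.05,0.055,0.055,0.055]

```text
time: 5.8
tool_pos: [0.4916, 0.0555, 0.26]
tcp_rot: [3.119, 0.372, -0.002]
wrist_force: [0.0, 0.8, -3.0]
width: 0.694
grip_force: 44.7
```

drive_tool:
  claw: [50,50,50,50,50,50,50]
  slide:
    - [-0.005,0.05,0]
    - [-0.01,0.1,0]
    - [-0.012,0.14,0]
    - [-0.012,0.165,0]
    - [-0.012,0.18,0]
    - [-0.012,0.181,0]
    - [-0.012,0.181,0]
  yaw: [0,0,0,0,0,0,0]

```text
time: 6.38
tool_pos: [0.4867, 0.1445, 0.26]
tcp_rot: [3.119, 0.373, -0.001]
wrist_force: [-0.4, 0.1, -3.9]
width: 0.689
grip_force: 44.7
```

Run:
```python
from workcell import bot
from h import *
c=grab(bot,'wrist','w4'); t=grab(bot,'top','t4'); s=bot.read_state(); print(s['time'],s['tool_pos'],s['tcp_rot'],s['wrist_force'],s['width'])
```

```text
6.4833 [0.4867967  0.14394744 0.26000996] [ 3.11907607e+00  3.70799286e-01 -7.64024772e-04] [-0.08708752  0.41963187 -3.50665431] 0.6913800347826545
```

View pics/w4.png

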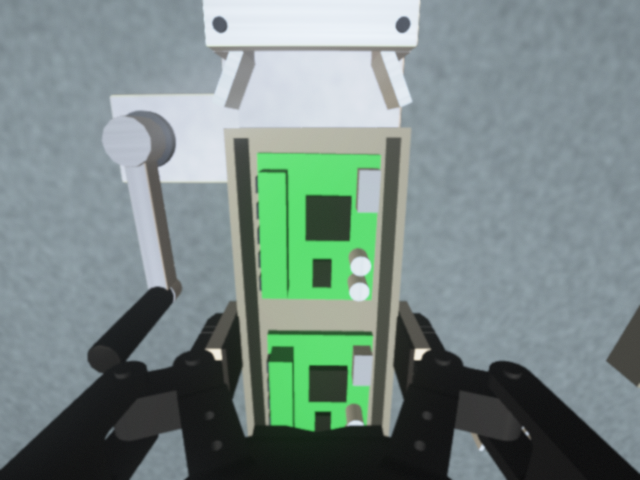

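The boards lie flat in the tray, and its nose at rows ~130 is centred before the flares (edges at 220 and 410). The bridge edge runs at (205–418, 45). Next I'll compute the lateral and yaw errors.

Run:
```python
from h import *
c=load('w4'); P=cloud(c); Z=P[:,:,2]
def mid(M,vs,z):
    o=[]
    for v in vs:
        r=np.where(M[v])[0]
        if len(r)>30: o.append(plane(c,[[r.min()-.5,v],[r.max()+.5,v]],z)[:,:2].mean(0)*1000)
    o=np.array(o); return o
B=(Z>.052)&(Z<.066); v,u=np.where(B&(np.arange(480)[:,None]<60)); 
q=plane(c,np.c_[u,v],.058)[:,:2]*1000; r=cv2.minAreaRect(q.astype(np.float32)); print('bridge',r)
vv=np.arange(3,46)
lo=[];
for uu in range(225,400,5): # bridge front edge
    k=np.where(B[:60,uu])[0]; lo.append((uu,k.max()))
e=plane(c,lo,.058)[:,:2]*1000; f=cv2.fitLine(e.astype(np.float32),cv2.DIST_HUBER,0,.01,.01).ravel(); print('front edge normal ang',(np.degrees(np.arctan2(f[1],f[0]))%180)-90, f[2:])
T=(Z>.09)&(Z<.125); T[:125]=0
print('rim z',np.median(Z[150:180,232:236]))
zr=np.median(P[150:200][T[150:200]][:,2]); 
m=mid(T,range(140,285,5),.108); print('tray mids',m[0],m[-1]); g=cv2.fitLine(m.astype(np.float32),cv2.DIST_HUBER,0,.01,.01).ravel(); print('tray ang',np.degrees(np.arctan2(g[1],g[0])))
mb=mid(B,range(5,44,4),.058); print('bridge mids',mb[0],mb[-1], 'edges',plane(c,[[205,45],[418,45]],.058))
for nm,a in(('tray',m),('bridge',mb)):
    d=a-[595.2,170.8]; th=np.radians(13.6); print(nm,'dock y',(d@[-np.sin(th),np.cos(th)]).round(1))
k=np.where(T[:,320])[0].min(); print('nose',plane(c,[[320,k]],.108))
```

```text
bridge ((602.2496337890625, 174.69522094726562), (18.815439224243164, 90.2874755859375), 13.570923805236816)
front edge normal ang 13.54171 [592.38403 177.01082]
rim z 0.1084058254076865
tray mids [559.07429702 161.50169049] [511.27190494 149.92708678]
tray ang 13.5686655
bridge mids [609.58747877 176.50852731] [596.36372388 173.15168556] edges [[0.58420118 0.21689818 0.058     ]
 [0.60551362 0.12869011 0.058     ]]
tray dock y [-0.5 -0.4 -0.2 -0.4 -0.2 -0.4 -0.4 -0.2 -0.4 -0.4 -0.4 -0.4 -0.4 -0.4
 -0.4 -0.5 -0.4 -0.4 -0.4 -0.4 -0.5 -0.4 -0.4 -0.6 -0.4 -0.6 -0.6 -0.4
 -0.6]
bridge dock y [2.2 2.4 2.2 2.2 2.4 2.2 2.  2.  2.  2. ]
nose [[0.56280328 0.16158493 0.108     ]]
```

drive_tool:
  claw: [50,50,50,50,50,50,50,50]
  slide:
    - [-0.001,0.0045,-0.02]
    - [-0.001,0.0045,-0.05]
    - [-0.001,0.0045,-0.08]
    - [-0.001,0.0045,-0.105]
    - [-0.001,0.0045,-0.12]
    - [-0.001,0.0045,-0.126]
    - [-0.001,0.0045,-0.13]
    - [-0.001,0.0045,-0.13]
  yaw: [0,0,0,0,0,0,0,0]

```text
time: 7.15
tool_pos: [0.4864, 0.1468, 0.195]
tcp_rot: [3.12, 0.371, -0.0]
wrist_force: [-0.2, 0.3, -3.7]
width: 0.694
grip_force: 44.7
```

drive_tool:
  claw: [50,50]
  slide:
    - [0,0,0]
    - [0,0,0]
  yaw: [0,0]

```text
time: 7.32
tool_pos: [0.4868, 0.1472, 0.196]
tcp_rot: [-3.119, -0.372, -0.003]
wrist_force: [0.7, -0.0, -2.9]
width: 0.694
grip_force: 44.7
```

drive_tool:
  claw: [50,50,50,50,50,50,50,50]
  slide:
    - [0.01,0.0024,0]
    - [0.02,0.0048,0]
    - [0.03,0.0072,0]
    - [0.04,0.0096,0]
    - [0.05,0.012,0]
    - [0.06,0.0145,0]
    - [0.068,0.0164,0]
    - [0.068,0.0164,0]
  yaw: [0,0,0,0,0,0,0,0]

```text
time: 7.98
tool_pos: [0.5214, 0.1556, 0.1953]
tcp_rot: [-3.119, -0.372, -0.002]
wrist_force: [1.0, 0.5, -4.5]
width: 0.693
grip_force: 44.7
```

drive_tool:
  claw: [50,50,50,50,50,50,50,50]
  slide:
    - [0.01,0.0024,0]
    - [0.02,0.0048,0]
    - [0.03,0.0072,0]
    - [0.04,0.0096,0]
    - [0.05,0.012,0]
    - [0.058,0.014,0]
    - [0.058,0.014,0]
    - [0.058,0.014,0]
  yaw: [0,0,0,0,0,0,0,0]

```text
time: 8.65
tool_pos: [0.5495, 0.1623, 0.1951]
tcp_rot: [3.119, 0.372, -0.0]
wrist_force: [-0.0, -0.2, -4.5]
width: 0.689
grip_force: 44.7
```

drive_tool:
  claw: [50,50,85,85,85,85,85,85]
  slide:
    - [0,0,-0.002]
    - [0,0,-0.004]
    - [0,0,-0.004]
    - [0,0,-0.004]
    - [0,0,-0.004]
    - [0,0,-0.004]
    - [0,0,-0.004]
    - [0,0,-0.004]
  yaw: [0,0,0,0,0,0,0,0]

```text
time: 9.32
tool_pos: [0.5493, 0.1623, 0.1932]
tcp_rot: [-3.119, -0.372, -0.0]
wrist_force: [0.8, 0.3, -0.1]
width: 0.994
grip_force: 0.0
```

drive_tool:
  claw: [85,85,85,85,0,0,0,0]
  slide:
    - [0,0,0.02]
    - [0,0,0.06]
    - [0,0,0.11]
    - [0,0,0.13]
    - [-0.05,-0.012,0.13]
    - [-0.12,-0.029,0.13]
    - [-0.19,-0.046,0.13]
    - [-0.204,-0.049,0.13]
  yaw: [0,0,0,0,0,0,0,0]

```text
time: 9.98
tool_pos: [0.4418, 0.1365, 0.2564]
tcp_rot: [3.119, 0.372, -0.011]
wrist_force: [0.3, -0.8, -0.3]
width: 0.45
grip_force: 0.0
```

drive_tool:
  claw: [0,0,0,0,0]
  slide:
    - [0,0,0]
    - [0,0,0]
    - [0,0,0]
    - [0,0,0]
    - [0,0,0]
  yaw: [0,0,0,0,0]

```text
time: 10.4
tool_pos: [0.4486, 0.1381, 0.2586]
tcp_rot: [-3.119, -0.372, -0.002]
wrist_force: [0.0, 0.2, -0.5]
width: 0.001
grip_force: 0.0
```

Run:
```python
from workcell import bot
from h import *
c=grab(bot,'wrist','w5'); s=bot.read_state(); print(s['time'],s['tool_pos'],s['tcp_rot'],s['width'],s['wrist_force'])
P=cloud(c);Z=P[:,:,2]
m=[594.7,172.9];th=np.radians(13.57);u=np.array([np.cos(th),np.sin(th)]);n=np.array([-u[1],u[0]])
dk=np.stack([(P[:,:,:2]*1000-m)@u,(P[:,:,:2]*1000-m)@n],-1)
M=(Z>.034)&(Z<.05)&(dk[:,:,0]<-30)&(dk[:,:,0]>-150)&(abs(dk[:,:,1])<50)
q=dk[M]; print('tray rim: rear x',np.percentile(q[:,0],[0.5,2]),'y',np.percentile(q[:,1],[.5,99.5]),'z',np.median(Z[M]))
```

```text
10.45 [0.44834797 0.13803118 0.25837399] [-3.11941144e+00 -3.71949214e-01 -1.04932289e-03] 0.002312941996714862 [ 0.27531689 -0.59813906 -0.78276792]
tray rim: rear x [-128.00033309 -127.67769887] y [-30.34727815  29.83278244] z 0.04260691359348065
```

View pics/w5.png

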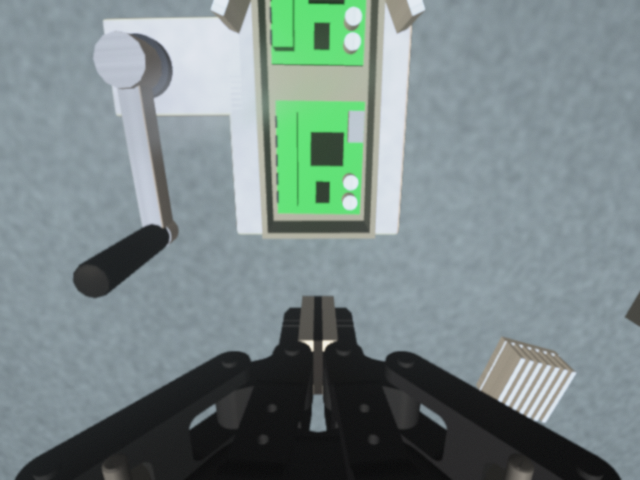

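The tray lies straight in the slot mouth, with its rear edge at row 235 and dock x = -128. The shut fingers are centred behind it at (318,330). Next I'll lower them and push.

drive_tool:
  claw: [0,0,0,0,0,0,0]
  slide:
    - [0,0,-0.03]
    - [0,0,-0.07]
    - [0,0,-0.1]
    - [0,0,-0.12]
    - [0,0,-0.13]
    - [0,0,-0.133]
    - [0,0,-0.133]
  yaw: [0,0,0,0,0,0,0]

```text
time: 11.03
tool_pos: [0.4475, 0.1379, 0.1916]
tcp_rot: [3.119, 0.372, -0.0]
wrist_force: [0.6, 0.7, -0.5]
width: 0.001
grip_force: 0.0
```

drive_tool:
  claw: [0,0,0,0,0,0,0,0]
  slide:
    - [0.008,0.002,0]
    - [0.016,0.004,0]
    - [0.024,0.006,0]
    - [0.032,0.008,0]
    - [0.044,0.0105,0]
    - [0.056,0.0135,0]
    - [0.068,0.0165,0]
    - [0.08,0.0193,0]
  yaw: [0,0,0,0,0,0,0,0]

```text
time: 11.7
tool_pos: [0.4871, 0.1474, 0.1916]
tcp_rot: [3.119, 0.372, -0.003]
wrist_force: [-5.0, -0.9, 3.1]
width: 0.001
grip_force: 2.3
```

drive_tool:
  claw: [0,0,0,0,0,0,0,0]
  slide:
    - [0.012,0.003,0]
    - [0.024,0.006,0]
    - [0.036,0.0087,0]
    - [0.048,0.0116,0]
    - [0.06,0.0145,0]
    - [0.072,0.0174,0]
    - [0.082,0.0198,0]
    - [0.09,0.0217,0]
  yaw: [0,0,0,0,0,0,0,0]

```text
time: 12.37
tool_pos: [0.5331, 0.1585, 0.1916]
tcp_rot: [-3.119, -0.372, -0.001]
wrist_force: [-4.6, -0.7, 3.1]
width: -0.003
grip_force: 2.3
```

drive_tool:
  claw: [0,0,0,0]
  slide:
    - [0.004,0.001,0]
    - [0.008,0.002,0]
    - [0.012,0.003,0]
    - [0.014,0.0034,0]
  yaw: [0,0,0,0]

```text
time: 12.7
tool_pos: [0.5393, 0.16, 0.1917]
tcp_rot: [-3.119, -0.372, 0.0]
wrist_force: [-4.7, -0.6, 1.9]
width: 0.003
grip_force: 2.0
```

drive_tool:
  claw: [0,0,0,0]
  slide:
    - [0.003,0.0007,0]
    - [0.006,0.0014,0]
    - [0.009,0.0022,0]
    - [0.011,0.0027,0]
  yaw: [0,0,0,0]

```text
time: 13.03
tool_pos: [0.5449, 0.1614, 0.1916]
tcp_rot: [-3.119, -0.372, -0.0]
wrist_force: [-4.0, -1.2, 2.5]
width: 0.004
grip_force: 2.1
```

drive_tool:
  claw: [0,0,0,0]
  slide:
    - [0.002,0.0005,0]
    - [0.004,0.001,0]
    - [0.006,0.0014,0]
    - [0.008,0.0019,0]
  yaw: [0,0,0,0]

```text
time: 13.37
tool_pos: [0.5488, 0.1623, 0.1916]
tcp_rot: [3.119, 0.372, -0.0]
wrist_force: [-4.4, -1.6, 4.2]
width: -0.003
grip_force: 2.3
```

drive_tool:
  claw: [0,0,0,0]
  slide:
    - [0.002,0.0005,0]
    - [0.004,0.001,0]
    - [0.006,0.0014,0]
    - [0.008,0.0019,0]
  yaw: [0,0,0,0]

```text
time: 13.7
tool_pos: [0.552, 0.163, 0.1915]
tcp_rot: [3.119, 0.372, -0.005]
wrist_force: [-10.1, -2.3, 8.5]
width: -0.004
grip_force: 5.4
```

drive_tool:
  claw: [0,0,0,0]
  slide:
    - [0.002,0.0005,0]
    - [0.004,0.001,0]
    - [0.006,0.0014,0]
    - [0.008,0.0019,0]
  yaw: [0,0,0,0]

```text
time: 14.03
tool_pos: [0.5542, 0.1636, 0.1912]
tcp_rot: [3.118, 0.372, -0.014]
wrist_force: [-14.7, -3.8, 13.4]
width: 0.003
grip_force: 7.6
```

drive_tool:
  claw: [0,0,0,0]
  slide:
    - [0.001,0.0002,0]
    - [0.003,0.0007,0]
    - [0.004,0.001,0]
    - [0.006,0.0014,0]
  yaw: [0,0,0,0]

```text
time: 14.37
tool_pos: [0.5572, 0.1643, 0.1911]
tcp_rot: [3.118, 0.372, -0.013]
wrist_force: [-14.7, -3.8, 11.0]
width: 0.001
grip_force: 7.5
```

drive_tool:
  claw: [0,0,0,0]
  slide:
    - [0.001,0.0002,0]
    - [0.003,0.0007,0]
    - [0.004,0.001,0]
    - [0.006,0.0014,0]
  yaw: [0,0,0,0]

```text
time: 14.7
tool_pos: [0.5602, 0.165, 0.1911]
tcp_rot: [3.118, 0.372, -0.013]
wrist_force: [-15.1, -3.4, 10.9]
width: 0.001
grip_force: 7.5
```

drive_tool:
  claw: [0,0,0]
  slide:
    - [0.001,0.0002,0]
    - [0.003,0.0007,0]
    - [0.004,0.001,0]
  yaw: [0,0,0]

```text
time: 14.95
tool_pos: [0.5624, 0.1656, 0.1911]
tcp_rot: [3.119, 0.372, -0.012]
wrist_force: [-14.0, -2.8, 10.0]
width: -0.001
grip_force: 7.0
```

drive_tool:
  claw: [0,0]
  slide:
    - [0.001,0.0002,0]
    - [0.002,0.0005,0]
  yaw: [0,0]

```text
time: 15.12
tool_pos: [0.5634, 0.1658, 0.1911]
tcp_rot: [3.118, 0.372, -0.013]
wrist_force: [-13.5, -4.2, 11.2]
width: 0.001
grip_force: 7.2
```

drive_tool:
  claw: [0,0]
  slide:
    - [0.001,0.0002,0]
    - [0.002,0.0005,0]
  yaw: [0,0]

```text
time: 15.28
tool_pos: [0.564, 0.166, 0.1911]
tcp_rot: [3.118, 0.372, -0.015]
wrist_force: [-16.4, -4.3, 13.6]
width: 0.0
grip_force: 8.6
```

drive_tool:
  claw: [0,0]
  slide:
    - [0.001,0.0002,0]
    - [0.002,0.0005,0]
  yaw: [0,0]

```text
time: 15.45
tool_pos: [0.5644, 0.1661, 0.1911]
tcp_rot: [3.118, 0.372, -0.018]
wrist_force: [-19.9, -4.3, 16.8]
width: 0.001
grip_force: 10.1
```

drive_tool:
  claw: [0,0,0]
  slide:
    - [0.001,0.0002,0]
    - [0.002,0.0005,0]
    - [0.002,0.0005,0]
  yaw: [0,0,0]

```text
time: 15.7
tool_pos: [0.5647, 0.1662, 0.1911]
tcp_rot: [3.118, 0.372, -0.022]
wrist_force: [-21.6, -5.5, 18.4]
width: -0.002
grip_force: 11.0
```

drive_tool:
  claw: [0,0,0]
  slide:
    - [0,0,0]
    - [0,0,0]
    - [0,0,0]
  yaw: [0,0,0]

```text
time: 15.95
tool_pos: [0.5647, 0.1662, 0.1911]
tcp_rot: [3.118, 0.372, -0.021]
wrist_force: [-20.1, -5.0, 18.1]
width: -0.002
grip_force: 10.9
```

The force rose from a steady 15 N to 21 N with no more travel, so the tray is on the stop, about 13 mm after connector contact. I'll back off and look.

drive_tool:
  claw: [0,0,0,0,0,0,0,0]
  slide:
    - [-0.006,-0.0015,0]
    - [-0.03,-0.007,0]
    - [-0.08,-0.019,0.01]
    - [-0.12,-0.029,0.06]
    - [-0.14,-0.034,0.12]
    - [-0.16,-0.038,0.19]
    - [-0.16,-0.038,0.26]
    - [-0.16,-0.038,0.3]
  yaw: [0,0,0,0,0,0,0,0]

```text
time: 16.62
tool_pos: [0.4902, 0.1485, 0.3465]
tcp_rot: [-3.118, -0.372, -0.015]
wrist_force: [0.6, 0.5, 0.4]
width: 0.002
grip_force: 0.0
```

drive_tool:
  claw: [85,85,85,85]
  slide:
    - [0,0.02,0]
    - [0,0.04,0]
    - [0,0.04,0]
    - [0,0.04,0]
  yaw: [0,0,0,0]

```text
time: 16.95
tool_pos: [0.4884, 0.1686, 0.34]
tcp_rot: [3.119, 0.374, -0.003]
wrist_force: [-0.1, -0.1, -0.6]
width: 0.565
grip_force: 0.0
```

Run:
```python
from workcell import bot
from h import *
c=grab(bot,'wrist','w6'); s=bot.read_state(); print(s['time'],s['tool_pos'],s['tcp_rot'],s['q'],s['wrist_force'])
P=cloud(c);Z=P[:,:,2]
m=[594.7,172.9];th=np.radians(13.57);u=np.array([np.cos(th),np.sin(th)]);n=np.array([-u[1],u[0]])
dk=np.stack([(P[:,:,:2]*1000-m)@u,(P[:,:,:2]*1000-m)@n],-1)
M=(Z>.034)&(Z<.05)&(dk[:,:,0]<-5)&(dk[:,:,0]>-60)&(abs(dk[:,:,1])<36)
q=dk[M]; print('rear rim x',np.percentile(q[:,0],[1,3,10]),'z',np.median(Z[M]))
M=(Z>.085)&(Z<.105)&(dk[:,:,0]<-90)&(dk[:,:,1]>60)&(dk[:,:,1]<130); v,uu=np.where(M); p=plane(c,np.c_[uu,v],.095)[:,:2]*1000
r=cv2.minAreaRect(p.astype(np.float32)); print('post',r,'z',np.median(Z[M]),'dock',(np.array(r[0])-m)@u,(np.array(r[0])-m)@n)
```

```text
17.0 [0.48827265 0.16831809 0.33969387] [ 3.11857267  0.37362485 -0.00453559] [ 2.83812557e-01  1.60956709e-02  2.00903038e+00 -2.58159772e-04
  1.11943286e+00  1.61624577e+00] [ 0.39282429 -0.20111448  0.91667112]
rear rim x [-21.97607826 -21.95432622 -21.80015992] z 0.04292228452141483
post ((449.4145812988281, 230.20936584472656), (15.003263473510742, 20.573434829711914), 70.45783996582031) z 0.09540646003849829 dock -127.78295133594305 89.79829424090164
```

View pics/w6.png

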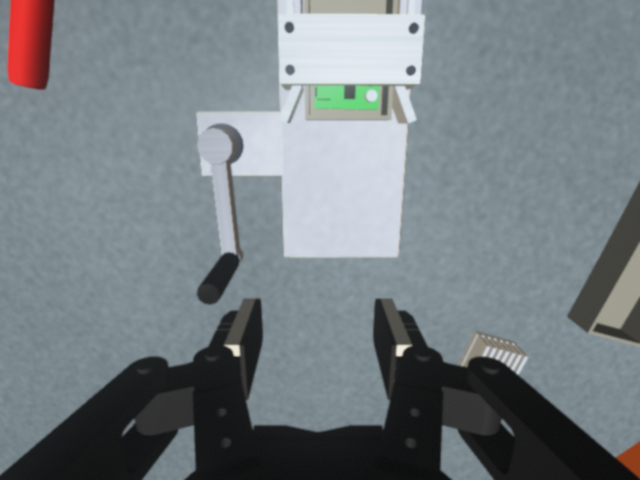

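The tray is home: its rear rim is at (348,118), dock x = -22, so its centre is at about 58 mm. The latch post top is at (210,292). Corrected for parallax, the post axis is at about (447, 231) mm.

drive_tool:
  claw: [60,60,60,60,60,60,60,60]
  slide:
    - [-0.04,0.06,0]
    - [-0.083,0.125,0]
    - [-0.083,0.125,-0.03]
    - [-0.083,0.125,-0.09]
    - [-0.083,0.125,-0.15]
    - [-0.083,0.125,-0.19]
    - [-0.083,0.125,-0.215]
    - [-0.083,0.125,-0.215]
  yaw: [0,0,0,0,0,0,0,0]

```text
time: 17.67
tool_pos: [0.4448, 0.2294, 0.2291]
tcp_rot: [3.116, 0.372, -0.014]
wrist_force: [-0.6, -0.5, -0.3]
width: 0.702
grip_force: 0.0
```

drive_tool:
  claw: [5,5,5,5,5,5,5,5]
  slide:
    - [0,0,0]
    - [0,0,0]
    - [0,0,0]
    - [0,0,0]
    - [0,0,0]
    - [0,0,0]
    - [0,0,0]
    - [0,0,0]
  yaw: [0,0,0,0,0,0,0,0]
  newtons: 30

```text
time: 18.33
tool_pos: [0.4479, 0.2309, 0.2354]
tcp_rot: [-3.119, -0.372, -0.004]
wrist_force: [-0.1, -0.2, 6.2]
width: 0.177
grip_force: 29.8
```

Run:
```python
from workcell import bot
import numpy as np
s=bot.read_state(); p=s['tool_pos'][:2]*1000; print(s['time'],s['tool_pos'],s['tcp_rot'],s['width']*85.4,s['grip_force'],s['wrist_force'])
m=np.array([594.7,172.9]);th=np.radians(13.57);u=np.array([np.cos(th),np.sin(th)]);n=np.array([-u[1],u[0]])
d=np.array([(p-m)@u,(p-m)@n]); a=np.array([-40,95]); r=d-a; print('dock',d,'r',np.hypot(*r)); a0=np.degrees(np.arctan2(r[1],r[0]))%360; print(a0-180)
R=np.hypot(*r)
for k in range(1,25):
    t=np.radians(a0+(271-a0)*k/24); w=R*np.array([np.cos(t),np.sin(t)])-r; W=w[0]*u+w[1]*n; print(k,(W/500).round(4),round((271-a0)*k/24/180,4))
```

```text
18.3333 [0.4479386  0.23085772 0.23541624] [-3.11879352 -0.3719909  -0.00375427] 15.087828757861706 29.826070368289948 [-0.11452415 -0.22833985  6.22025675]
dock [-129.06560317   90.77486405] r 89.16576383987439
2.7159879845115995
1 [ 0.0036 -0.0109] 0.0204
2 [ 0.0078 -0.0215] 0.0409
3 [ 0.0127 -0.0318] 0.0613
4 [ 0.0183 -0.0418] 0.0817
5 [ 0.0245 -0.0515] 0.1022
6 [ 0.0313 -0.0607] 0.1226
7 [ 0.0387 -0.0694] 0.1431
8 [ 0.0467 -0.0777] 0.1635
9 [ 0.0551 -0.0854] 0.1839
10 [ 0.064  -0.0925] 0.2044
11 [ 0.0734 -0.0991] 0.2248
12 [ 0.0832 -0.1051] 0.2452
13 [ 0.0933 -0.1104] 0.2657
14 [ 0.1038 -0.1151] 0.2861
15 [ 0.1145 -0.1191] 0.3065
16 [ 0.1254 -0.1224] 0.327
17 [ 0.1366 -0.1249] 0.3474
18 [ 0.1479 -0.1268] 0.3679
19 [ 0.1593 -0.1279] 0.3883
20 [ 0.1707 -0.1283] 0.4087
21 [ 0.1822 -0.128 ] 0.4292
22 [ 0.1936 -0.1269] 0.4496
23 [ 0.2049 -0.1251] 0.47
24 [ 0.216  -0.1226] 0.4905
```

drive_tool:
  claw: [5,5,5,5,5,5,5,5]
  slide:
    - [0.0036,-0.0109,0]
    - [0.0078,-0.0215,0]
    - [0.0127,-0.0318,0]
    - [0.0183,-0.0418,0]
    - [0.0245,-0.0515,0]
    - [0.0313,-0.0607,0]
    - [0.0387,-0.0694,0]
    - [0.0467,-0.0777,0]
  yaw: [0.02,0.041,0.061,0.082,0.102,0.123,0.143,0.163]

```text
time: 19.0
tool_pos: [0.4714, 0.1922, 0.2354]
tcp_rot: [-2.921, -1.154, -0.005]
wrist_force: [-0.6, 3.5, 5.0]
width: 0.176
grip_force: 29.9
```

drive_tool:
  claw: [5,5,5,5,5,5,5,5]
  slide:
    - [0.0084,-0.0077,0]
    - [0.0173,-0.0148,0]
    - [0.0267,-0.0214,0]
    - [0.0365,-0.0274,0]
    - [0.0466,-0.0327,0]
    - [0.0571,-0.0374,0]
    - [0.0678,-0.0414,0]
    - [0.0787,-0.0447,0]
  yaw: [0.02,0.041,0.061,0.082,0.102,0.123,0.143,0.163]

```text
time: 19.67
tool_pos: [0.5107, 0.1702, 0.2354]
tcp_rot: [-2.534, -1.856, -0.005]
wrist_force: [-1.6, 5.3, 4.7]
width: 0.174
grip_force: 30.0
```

drive_tool:
  claw: [5,5,5,5,5,5,5,5]
  slide:
    - [0.0112,-0.0025,0]
    - [0.0225,-0.0044,0]
    - [0.0339,-0.0055,0]
    - [0.0453,-0.0059,0]
    - [0.0568,-0.0056,0]
    - [0.0682,-0.0045,0]
    - [0.0795,-0.0027,0]
    - [0.0906,0,0]
  yaw: [0.02,0.041,0.061,0.082,0.102,0.123,0.143,0.163]

```text
time: 20.33
tool_pos: [0.5546, 0.1701, 0.2352]
tcp_rot: [-1.98, -2.435, 0.002]
wrist_force: [-21.1, -2.3, 26.7]
width: 0.174
grip_force: 32.9
```

drive_tool:
  claw: [5,5]
  slide:
    - [0,0,0]
    - [0,0,0]
  yaw: [0,0]

```text
time: 20.5
tool_pos: [0.5544, 0.1702, 0.2353]
tcp_rot: [-1.983, -2.432, 0.002]
wrist_force: [-7.6, 2.6, 11.7]
width: 0.175
grip_force: 30.8
```

drive_tool:
  claw: [40,40,40,40,40,40,40,40]
  slide:
    - [0,0,0]
    - [0,0,0]
    - [0,0,0]
    - [0,0,0.03]
    - [0,0,0.09]
    - [0,0,0.16]
    - [0,0,0.24]
    - [0,0,0.3]
  yaw: [0,0,0,0,0,0,0,0]

```text
time: 21.17
tool_pos: [0.5555, 0.1692, 0.3868]
tcp_rot: [1.985, 2.434, 0.002]
wrist_force: [0.8, 0.8, -0.8]
width: 0.469
grip_force: 0.0
```

drive_tool:
  claw: [40,40,40,40,40]
  slide:
    - [0,-0.06,0]
    - [0,-0.12,0]
    - [0,-0.18,0]
    - [0,-0.2,0]
    - [0,-0.2,0]
  yaw: [0,0,0,0,0]

```text
time: 21.58
tool_pos: [0.5551, 0.0673, 0.3838]
tcp_rot: [1.989, 2.432, -0.001]
wrist_force: [-0.2, -0.4, -0.6]
width: 0.467
grip_force: 0.0
```

Run:
```python
from workcell import bot
from h import *
c=grab(bot,'wrist','w7'); s=bot.read_state(); print(s['time'],s['tool_pos'],s['wrist_force'])
P=cloud(c);Z=P[:,:,2]
m=[594.7,172.9];th=np.radians(13.57);u=np.array([np.cos(th),np.sin(th)]);n=np.array([-u[1],u[0]])
dk=np.stack([(P[:,:,:2]*1000-m)@u,(P[:,:,:2]*1000-m)@n],-1)
M=(Z>.025)&(Z<.04)&(dk[:,:,0]<-26)&(dk[:,:,0]>-70)&(dk[:,:,1]>15)&(dk[:,:,1]<80)
f=cv2.fitLine(dk[M].astype(np.float32),cv2.DIST_HUBER,0,.01,.01).ravel(); print('bar dir deg',np.degrees(np.arctan2(f[1],f[0]))%180,'pt',f[2:],M.sum())
M=(Z>.036)&(Z<.05)&(dk[:,:,0]<-5)&(dk[:,:,0]>-33)&(abs(dk[:,:,1])<36); print('rear',np.percentile(dk[M][:,0],[2,10]),np.median(Z[M]),M.sum())
```

```text
21.6333 [0.55521335 0.06856477 0.38373681] [ 0.08325409 -0.11283577  0.55194084]
bar dir deg 88.91555 pt [-40.556793  47.47478 ] 1311
rear [-22.02066222 -21.91061578] 0.042894622334636034 595
```

View pics/w7.png

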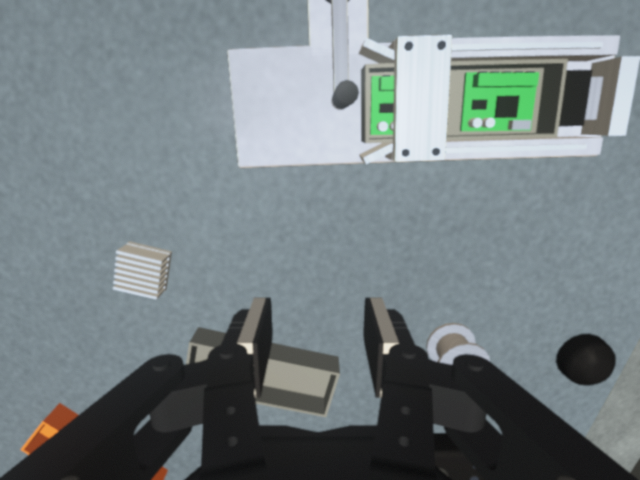

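The bar lies across the sill with the post at (345,93), at 89° in the dock frame. The tray is under the bridge with its nose against the connector at (575,97), both boards are flat, and the gripper is clear. Handing in.

```bash
python3 -c "
from workcell import bot
print(bot.finish_job())"
```

```text
the job is handed in; nothing more can be done
None
```

The job is handed in, result not shown: the loaded tray was pushed until the force rose at the stop, the boards lie flat in it, the latch is swung to its end stop (bar measured at about 89°), and the gripper is clear.

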